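Stroke down the locating tabs of a collar gauge

ROBOT

A 7-joint arm with a two-finger parallel gripper is mounted at the origin on the work surface. World frame = base frame: x ahead of the robot, y to its left, z up, the work surface at z = 0. Lengths are in mm, angles in rad, forces in N, time in s.
With the tool pointing down it reaches from about 425 to 1025 mm from the base axis. Payload 9.4 kg.
Tool frame: the origin (TCP) lies between the finger pads, 19 mm behind the fingertips; this is the grasp point; z points along the fingers, y is the line along which they close (so a half turn about z gives the same grasp; the last joint's range is limited). The gripper opens to 85 mm and grips with 20 to 120 N. Pads are 22 mm wide; open, the fingers measure 114 mm over their backs; the gripper's body (76 mm by 85 mm) begins 54 mm behind the grasp point. The pads swing forward as they close: fully open they stand 13 mm farther back than shut.
Start: joints at [1.157, 0.599, -0.003, 1.599, 0.002, 0.943, -0.08], TCP at [239.581, -684.27, 249.975] pointing down, gripper open.
Joint ranges: [-2.57, 2.57], [-0.35, 1.97], [-1.29, 1.29], [0.11, 2.56], [-1.05, 4.19], [0.11, 1.86], [-2.63, 2.63]. Speed limits (rad/s): [2.22, 2.22, 3.01, 3.01, 3.14, 3.14, 3.14].

INTERFACE

Orientations are given as [roll, pitch, yaw] about the fixed x, y, z axes, in that order (R = Rz(yaw) Ry(pitch) Rx(roll)).
In Python, from cell import get_obs, camera, job_done gives the robot as it stands.
- The arm moves only by the shell command python3 -m crank 'ROWS' [FORCE]. ROWS is text: rows parted by semicolons, each of 7 numbers parted by spaces: the shift along the world's x, y, z in mm, then the turn, a rotation vector about the world's x, y, z in degrees, then the opening, from 0 (shut) to 1 (fully open). In form: tx ty tz rx ry rz claw; .... A call has 1 to 10 rows; each row shifts and turns the commanded pose from where the row before left it; what a row does not reach is not made up. A row lasts 1/10 s, in which the tool goes at most 50 mm and 8.59 degrees, less where a joint would pass 70% of its speed; a pose out of reach is approached as far as the arm can. A call is refused whole if a number of a shift passes 50 or a number of a turn 8.59, either way. A call with a gripper value outside its range is refused whole. The fingers move at their own pace and stop on an object; FORCE is the grip in N (left out, the last holds). Time passes only in rows, so rows that do not move let the fingers close. It gives the time, the measured TCP pose, the force, the opening and the grip force at its end, in the units of the state.
- get_obs(): the state, without advancing time (a new reading comes with each control period).
- camera(name): name is "scene" or "top" or "wrist"; returns a dict with "frame" (420x560x3 uint8, red, green, blue), "depth" (420x560 float32, mm along the optical axis (not along the pixel's ray), 0 where there is no reading), "fov_y" (degrees; the focal length in pixels is half the picture's height over the tangent of half this angle, whatever the lens; pixels are square), "cx", "cy" (the principal point, pixels), "world_from_camera" (4x4, takes a point from camera to world coordinates); the wrist camera has in their place "T_tool_cam" (4x4, takes a point from camera to tool coordinates, whose origin is the TCP and whose axes are the flange's). Camera axes: x right, y down, z forward; pixel columns grow to the right and rows downward; lengths in mm; the calibration is good to about 2 mm. The wrist camera is an equidistant fisheye: a pixel r from the principal point sees the ray r / f radians off the axis. A picture is of the moment at which its call begins: read the wrist's pose just before it.
- job_done(): hands the job in; it is judged then, once.
The state is a dict: "time_s": time; "joint_pos": joint angles; "qd": joint speeds; "effort": joint torques, N m; "tcp_pos": TCP position; "eef_rot": TCP orientation; "wrist_force": force on the tool from outside, world axes, zero at the start; "ft_torque": the same for the moment, N m; "opening": opening from 0.0 (shut) to 1.0 (fully open); "finger_force": force on a finger pad.
Only numpy, scipy, OpenCV 4.12 (cv2) and the standard library are available. Lean on these libraries where they do the work, as an engineer would, in place of code of your own. Each camera call takes 0.05 s, during which the arm holds its last target. There are 200 camera calls.

TASK

The round collar gauge must go under the heat press, so its six standing locating tabs have to be folded flat: run the fingertips low along the curved row in one light stroke, starting with the tab at the round pin's end, so that the tabs go down one after another, and do not lift the fingers away from the row before the last one is down. Grip or lift nothing, leave the gauge where it lies, and do not disturb the tape roll and the jar on it or the things around it.

Things in the scene. Friction and masses are not known exactly. Their poses are not given: they have to be found in the camera images.
- gauge: the collar gauge: a loose round plate of grey anodised aluminium, 300 mm across, 8 mm thick, 1.5 kg, flat on the table; origin at the centre of its underside, z up. Six steel tabs are hinged on its top on a half circle of radius 100 mm about its centre: in its x-y frame at -90, -54, -18, 18, 54 and 90 degrees (tab 1 to 6, counter-clockwise from above, 62 mm apart)
- pin (a point): centre of the top of the round index pin, 20 mm thick and 20 mm tall, fixed on the plate on the same circle of radius 100 mm at -135 degrees in the gauge's frame, 77 mm before tab 1: it marks the end where the row starts
- tape: bystander: roll of paper tape lying flat near the centre of the gauge, 54 mm across, 19 mm tall, loose; origin at the centre of its underside
- jar: bystander: small amber glass jar with a lid standing on the gauge at the side without tabs, 34 mm across, 42 mm tall, loose; origin at the centre of its underside
- spray: bystander: white bottle on the table to the left, 62 mm across, 190 mm tall; origin at the centre of its underside
- mug: bystander: white mug on the table to the right, 80 mm across, 90 mm tall; origin at the centre of its underside
- weight: bystander: dark steel weight with a knob, 60 mm across, 58 mm tall, beyond the gauge to the left; origin at the centre of its underside
- cup: bystander: clear plastic cup, 66 mm across, 70 mm tall, beyond the gauge to the right; origin at the centre of its underside
- tab1 (a joint): hinge of the first tab counted from the pin's end (rad): 0 leaning back against its stop, 0.2 upright, 1.77 folded flat on the plate. Each tab is a steel plate 34 mm wide across the curve, 30 mm tall, 3 mm thick, hinged 2.5 mm above the top of the gauge. It folds only forward along the curve, counter-clockwise, away from the pin
- tab2 (a joint): hinge of the second tab counted from the pin's end (rad): 0 leaning back against its stop, 0.2 upright, 1.77 folded flat on the plate. All tabs work alike: pushed past upright by a light touch (under 1 N) a tab drops flat by its own weight and stays down, its upper side about 4 mm above the gauge's top; nothing locks it
- tab3 (a joint): hinge of the third tab counted from the pin's end (rad): 0 leaning back against its stop, 0.2 upright, 1.77 folded flat on the plate, built like tab 1
- tab4 (a joint): hinge of the fourth tab counted from the pin's end (rad): 0 leaning back against its stop, 0.2 upright, 1.77 folded flat on the plate, built like tab 1
- tab5 (a joint): hinge of the fifth tab counted from the pin's end (rad): 0 leaning back against its stop, 0.2 upright, 1.77 folded flat on the plate, built like tab 1
- tab6 (a joint): hinge of the sixth tab counted from the pin's end (rad): 0 leaning back against its stop, 0.2 upright, 1.77 folded flat on the plate, built like tab 1

How it is judged (in metres and radians):
On the way, in this order (a step that is already met when the one before it is completed fails the run):
1. the first tab from the pin's end is folded down (value of joint tab1 above 1.4 rad).
2. the second tab from the pin's end is folded down (value of joint tab2 above 1.4 rad).
3. the third tab from the pin's end is folded down (value of joint tab3 above 1.4 rad).
4. the fourth tab from the pin's end is folded down (value of joint tab4 above 1.4 rad).
5. the fifth tab from the pin's end is folded down (value of joint tab5 above 1.4 rad).
6. the sixth tab from the pin's end is folded down (value of joint tab6 above 1.4 rad).
At the end, for the whole second after the job is handed in: all six tabs lie flat (each hinge past 1.6 rad), the gauge is at rest within 15 mm of where it lay, and all bystanders stand upright within 20 mm of where they stood (value of joint each of tab1, tab2, tab3, tab4, tab5, tab6 above 1.6 rad and distance of gauge from where it was at the start of the episode below 0.015 m and linear speed of gauge below 0.01 m/s and distance of each of tape, jar, spray, mug, weight, cup from where it was at the start of the episode below 0.02 m and angle between each of tape, jar, spray, mug, weight, cup's own z axis and vertical below 0.15 rad); the robot touches nothing.
It fails at once if the fingers were lifted away (TCP more than 90 mm above the underside of the gauge) between the first and the last tab (value of joint tab1 above 1 rad and not (value of joint tab6 above 1 rad) and z of the grasp point in the frame of gauge above 0.09 m).
It fails at once if the gauge was pressed or pushed with more than 20 N (contact force between the fingers and gauge above 20 N).
It fails at once if the gauge was shifted or lifted by more than 15 mm (distance of gauge from where it was at the start of the episode above 0.015 m).
It fails at once if a bystander was shifted, lifted or knocked by more than 20 mm (distance of any of tape, jar, spray, mug, weight, cup from where it was at the start of the episode above 0.02 m).
It also fails if it takes over 48 s, if anything falls off the work surface, if the arm or the gripper's body presses on something with over 40 N, if the wrist force passes 120 N, or if a joint passes its speed limit or range.

## Working session

There is one attempt and no reset: what is moved stays moved. The work goes in short steps, Python scripts to look and compute and a shell command to move; the robot and the scene stay as the last step left them, time stands still between calls to the robot, and variables do not carry over. Pictures are saved under pics/ and viewed, at most 10 in all, crops included, and the job is handed in when it is done.

```bash
mkdir -p pics; ls; python3 - <<'E'
from cell import *
import cv2,numpy as np
o=get_obs();print(o['time_s'],o['tcp_pos'],o['eef_rot'],o['opening'])
for n in('top','scene'):
    c=camera(n);cv2.imwrite(f'pics/{n}0.png',c['frame'][...,::-1]);np.savez(f'{n}.npz',**c);print(c['fov_y'],c['cx'],c['cy'],c['world_from_camera'].round(3).tolist())
E
```

```text
pics
0.0 [ 239.45384835 -683.8383332   249.09568746] [-3.14000757e+00  1.13335722e-04  3.36881267e-01] 0.9991808950166127
52.688720087234046 277.42114674625003 206.9509357836554 [[0.01, -0.991, 0.13, 456.458], [-1.0, -0.009, 0.007, -45.409], [-0.006, -0.131, -0.991, 1207.433], [0.0, 0.0, 0.0, 1.0]]
49.04104461291059 288.88027047968 213.69921402624024 [[0.727, 0.563, -0.393, 1061.715], [0.686, -0.581, 0.437, -529.713], [0.018, -0.587, -0.809, 980.986], [0.0, 0.0, 0.0, 1.0]]
```

View pics/top0.png

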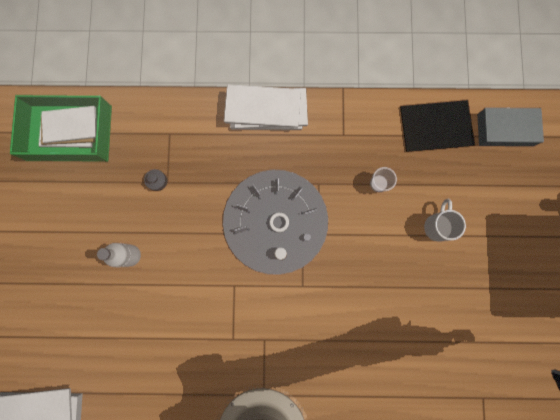

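View pics/scene0.png

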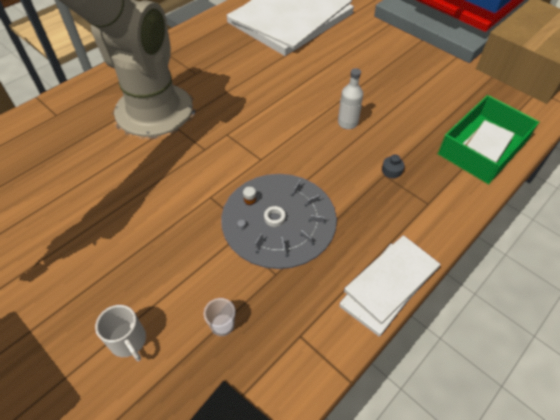

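Top view: gauge disc about (275,221), with tab 1 at about (309,211), running over the top to tab 6 at (241,230). The pin is at (307,237), the jar at (281,254) and the tape at (280,222). Next: an exact fit.

```bash
cat > h.py <<'E'
import numpy as np,cv2
def load(n):
    c=dict(np.load(n+'.npz'));c['f']=210/np.tan(np.radians(c['fov_y'])/2);return c
def at_z(c,u,v,z):
    R=c['world_from_camera'];u=np.asarray(u,float);v=np.asarray(v,float)
    d=np.stack([(u-c['cx'])/c['f'],(v-c['cy'])/c['f'],np.ones_like(u)],-1)@R[:3,:3].T
    return R[:3,3]+d*((z-R[2,3])/d[...,2])[...,None]
def cloud(c):
    v,u=np.mgrid[:420,:560];D=c['depth'];R=c['world_from_camera']
    p=np.stack([(u-c['cx'])/c['f']*D,(v-c['cy'])/c['f']*D,D],-1)
    return p@R[:3,:3].T+R[:3,3]
E
python3 - <<'E'
from h import *
from scipy.optimize import least_squares
c=load('top');P=cloud(c);f=c['frame']
# plate edge: grey (unsaturated) mask near centre
hsv=cv2.cvtColor(f,cv2.COLOR_RGB2HSV)
m=((hsv[...,1]<60)).astype(np.uint8);m[:150]=0;m[295:]=0;m[:,:200]=0;m[:,345:]=0
m=cv2.morphologyEx(m,cv2.MORPH_CLOSE,np.ones((9,9)))
cs,_=cv2.findContours(m,0,1);k=max(cs,key=cv2.contourArea)[:,0]
w=at_z(c,k[:,0],k[:,1],8.)
r=least_squares(lambda q:np.hypot(w[:,0]-q[0],w[:,1]-q[1])-q[2],[450,0,150],loss='soft_l1')
print('centre',r.x,np.abs(r.fun).mean())
ce=r.x[:2]
for n,uv,z in [('pin',(307,237),28),('jar',(281,254),50),('tape',(280,222),27),('weight',(154,180),50),('cup',(383,180),60),('mug',(445,226),90),('spray',(105,255),190)]:
    p=at_z(c,*uv,z);d=p[:2]-ce;print(n,p.round(),np.hypot(*d).round(),np.degrees(np.arctan2(d[1],d[0])).round(1))
for n in('top','scene'):
    P=cloud(load(n));d=P[...,:2]-ce;rr=np.hypot(d[...,0],d[...,1]);a=np.degrees(np.arctan2(d[...,1],d[...,0]))
    pl=(rr<145);print(n,'plate z',np.median(P[pl][:,2]))
    s=(rr>80)&(rr<120)&(P[...,2]>24)&(P[...,2]<60)
    A=a[s]; print(sorted(A.round(0).tolist()))
x=cv2.resize(f[150:290,190:370],None,fx=4.4,fy=4.2857,interpolation=3);cv2.imwrite('pics/crop.png',x[...,::-1])
E
```

```text
centre [574.71232932 -29.9490834  147.71626765] 0.6675661469163359
pin [ 528. -120.   28.] 101.0 -117.4
jar [480. -48.  50.] 96.0 -169.4
tape [569. -44.  27.] 15.0 -110.3
weight [681. 307.  50.] 354.0 72.5
cup [ 685. -326.   60.] 316.0 -69.6
mug [ 557. -479.   90.] 450.0 -92.3
spray [471. 373. 190.] 416.0 104.5
top plate z 9.404897445875804
[-179.0, -179.0, -179.0, -179.0, -179.0, -178.0, -178.0, -177.0, -177.0, -177.0, -177.0, -177.0, -177.0, -176.0, -176.0, -176.0, -176.0, -176.0, -176.0, -176.0, -175.0, -175.0, -175.0, -174.0, -174.0, -174.0, -174.0, -174.0, -174.0, -173.0, -173.0, -173.0, -173.0, -173.0, -173.0, -172.0, -172.0, -172.0, -172.0, -172.0, -172.0, -171.0, -171.0, -171.0, -171.0, -171.0, -170.0, -170.0, -170.0, -170.0, -170.0, -170.0, -170.0, -170.0, -169.0, -169.0, -169.0, -169.0, -169.0, -168.0, -168.0, -168.0, -168.0, -168.0, -168.0, -167.0, -167.0, -167.0, -167.0, -167.0, -167.0, -167.0, -167.0, -166.0, -166.0, -166.0, -166.0, -166.0, -165.0, -165.0, -165.0, -165.0, -165.0, -165.0, -165.0, -164.0, -164.0, -164.0, -164.0, -164.0, -164.0, -163.0, -163.0, -163.0, -163
[... 3467 characters left out ...]
-3.0, -3.0, -3.0, -3.0, -3.0, -2.0, -2.0, -2.0, 30.0, 31.0, 31.0, 31.0, 31.0, 31.0, 32.0, 32.0, 32.0, 32.0, 32.0, 32.0, 32.0, 32.0, 32.0, 32.0, 32.0, 32.0, 32.0, 32.0, 32.0, 32.0, 32.0, 32.0, 32.0, 32.0, 32.0, 32.0, 32.0, 32.0, 32.0, 33.0, 33.0, 33.0, 33.0, 33.0, 33.0, 33.0, 33.0, 33.0, 33.0, 33.0, 34.0, 34.0, 66.0, 66.0, 66.0, 66.0, 67.0, 67.0, 67.0, 67.0, 68.0, 68.0, 68.0, 68.0, 68.0, 68.0, 68.0, 68.0, 68.0, 68.0, 68.0, 68.0, 68.0, 68.0, 68.0, 68.0, 68.0, 68.0, 68.0, 69.0, 69.0, 69.0, 69.0, 69.0, 69.0, 69.0, 69.0, 69.0, 70.0, 70.0, 102.0, 102.0, 103.0, 103.0, 103.0, 104.0, 104.0, 104.0, 104.0, 104.0, 104.0, 104.0, 104.0, 104.0, 104.0, 104.0, 104.0, 105.0, 105.0, 105.0, 105.0, 105.0, 180.0]
```

View pics/crop.png

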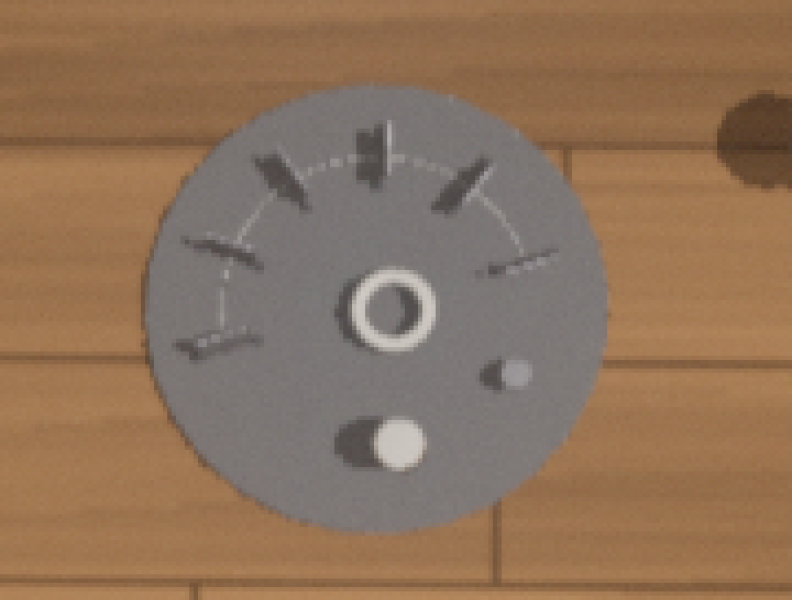

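Gauge centre is about (575,-30), rotated about +18° (tab 1 hinge at -72°, tab 6 at 108°). Start gap between the pin and tab 1 is at about -94°, which is (567,-130). I'll shut the fingers and travel at height.

```bash
python3 -m crank '20 34 0 0 0 0 0;20 34 0 0 0 0 0;20 34 0 0 0 0 0;20 34 0 0 0 0 0;20 34 0 0 0 0 0;20 34 0 0 0 0 0;20 34 0 0 0 0 0;20 34 0 0 0 0 0;20 34 0 0 0 0 0;20 34 0 0 0 0 0'
python3 -m crank '20 34 0 0 0 0 0;20 34 0 0 0 0 0;20 34 0 0 0 0 0;20 34 0 0 0 0 0;20 34 0 0 0 0 0;20 34 0 0 0 0 0;8 10 0 0 0 0 0;0 0 0 0 0 0 0;0 0 0 0 0 0 0'
```

```text
time_s: 1.1
tcp_pos: [440.1, -342.7, 249.8]
eef_rot: [-3.141, 0.0, 0.337]
wrist_force: [0.3, -0.2, 0.2]
opening: -0.003
finger_force: 0.0
time_s: 2.0
tcp_pos: [566.8, -131.4, 249.6]
eef_rot: [3.141, 0.001, 0.336]
wrist_force: [-1.0, -0.4, 0.1]
opening: 0.005
finger_force: 0.0
```

```bash
python3 -m crank '0 1 -30 0 0 0 0;0 0 -30 0 0 0 0;0 0 -30 0 0 0 0;0 0 -30 0 0 0 0;0 0 -30 0 0 0 0;0 0 -25 0 0 0 0;0 0 0 0 0 0 0;0 0 0 0 0 0 0'
python3 - <<'E'
from cell import *
import cv2,numpy as np
a=camera('scene')['frame'][150:290,200:360];b=camera('wrist')['frame']
a=cv2.resize(a,(480,420),interpolation=3);b=cv2.resize(b,(320,240))
o=np.zeros((420,800,3),np.uint8);o[:,:480]=a;o[:240,480:]=b
cv2.imwrite('pics/low.png',o[...,::-1])
E
```

```text
time_s: 2.8
tcp_pos: [566.9, -130.9, 75.2]
eef_rot: [3.141, 0.001, 0.335]
wrist_force: [0.2, -0.4, -0.5]
opening: -0.002
finger_force: 0.0
```

View pics/low.png

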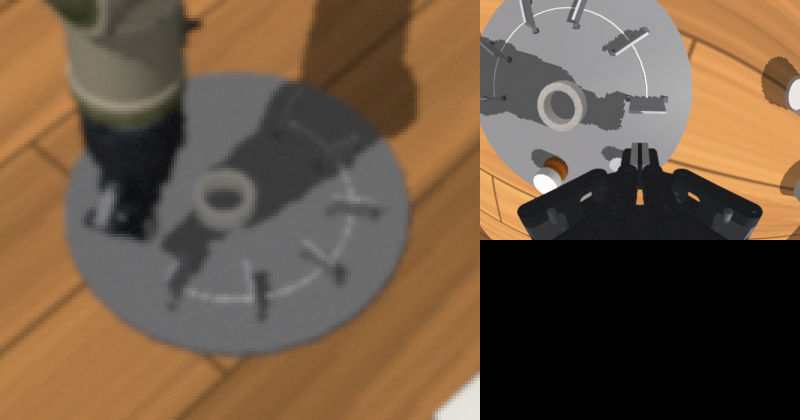

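The fingertips stand in the gap between the pin and tab 1. Before going on, I'll check how low the wide knuckles hang.

```bash
python3 - <<'E'
from cell import *
import numpy as np
c=camera('wrist');D=c['depth'];f=210/np.tan(np.radians(c['fov_y'])/2)
v,u=np.mgrid[:420,:560];x=u-c['cx'];y=v-c['cy'];r=np.hypot(x,y)+1e-9;t=r/f
k=np.tan(t)/r
P=np.stack([x*k*D,y*k*D,D],-1);T=c['T_tool_cam'];P=(P@T[:3,:3].T+T[:3,3])[(D>0)&(t<1.4)]
print(T.round(2).tolist(),c['fov_y'])
P=P[(P[:,2]<24)&(abs(P[:,1])<110)&(abs(P[:,0])<60)]
for z in range(-80,24,8):
    q=P[(P[:,2]>=z)&(P[:,2]<z+8)]
    if len(q):print(z,len(q),q.min(0).round()[:2],q.max(0).round()[:2])
E
```

```text
[[-0.0, -0.95, -0.3, 76.83], [1.0, 0.0, -0.0, -0.87], [0.0, -0.3, 0.95, -123.95], [0.0, 0.0, 0.0, 1.0]] 65.70646984690485
-80 9138 [-10. -62.] [20. 59.]
-72 8649 [ -5. -63.] [17. 61.]
-64 6378 [-11. -61.] [18. 58.]
-56 5344 [-11. -53.] [17. 52.]
-48 3165 [-11. -47.] [17. 46.]
-40 4769 [-13. -41.] [14. 39.]
-32 2062 [-14. -34.] [13. 33.]
-24 813 [-13. -22.] [12. 19.]
-16 550 [  5. -14.] [11. 13.]
-8 571 [  4. -14.] [11. 12.]
0 499 [  4. -15.] [11. 13.]
8 290 [  5. -14.] [10. 12.]
```

Knuckles clear everything at tip height. I'll work out the arc increments.

```bash
python3 -m crank '0 0 -10 0 0 0 0;0 0 -10 0 0 0 0;0 0 -10 0 0 0 0;0 0 -6 0 0 0 0;0 0 0 0 0 0 0;0 0 0 0 0 0 0'
python3 - <<'E'
import numpy as np
a=np.radians(np.arange(-94.5,136,5));p=np.stack([575+100*np.cos(a),-30+100*np.sin(a)],1)
p=p-p[0];q=np.diff(p.round(),axis=0).astype(int)
for i in range(0,len(q),10):print(';'.join('%d %d'%tuple(x) for x in q[i:i+10]), p[min(i+10,len(p)-1)].round())
E
```

```text
time_s: 3.55
tcp_pos: [567.4, -129.2, 38.6]
eef_rot: [-3.141, 0.001, 0.337]
wrist_force: [-0.0, 0.2, 0.1]
opening: 0.001
finger_force: 0.0
9 0;8 0;9 1;9 2;8 3;8 3;8 5;7 4;7 6;6 6 [79. 30.]
6 6;5 7;5 7;4 8;3 8;3 9;1 8;2 9;0 9;-1 8 [107. 109.]
-1 9;-2 8;-2 9;-4 8;-4 7;-5 8;-5 7;-6 6;-7 6;-7 5 [ 64. 182.]
-7 5;-8 4;-8 3;-8 3;-9 1;-8 1;-9 1;-9 -1;-8 -1;-9 -2 [-19. 196.]
-8 -3;-8 -3;-8 -4;-7 -5;-7 -5;-6 -6 [-63. 170.]
```

```bash
python3 -m crank '9 0 0 0 0 0 0;8 0 0 0 0 0 0;9 1 0 0 0 0 0;9 2 0 0 0 0 0;8 3 0 0 0 0 0;8 3 0 0 0 0 0'
python3 - <<'E'
from cell import *
import cv2
a=camera('scene')['frame'][150:290,200:360]
cv2.imwrite('pics/t1.png',cv2.resize(a,(640,560),interpolation=3)[...,::-1])
E
```

```text
time_s: 4.15
tcp_pos: [619.4, -119.8, 39.0]
eef_rot: [-3.142, -0.0, 0.337]
wrist_force: [-0.2, 0.7, 0.3]
opening: 0.0
finger_force: 0.0
```

View pics/t1.png

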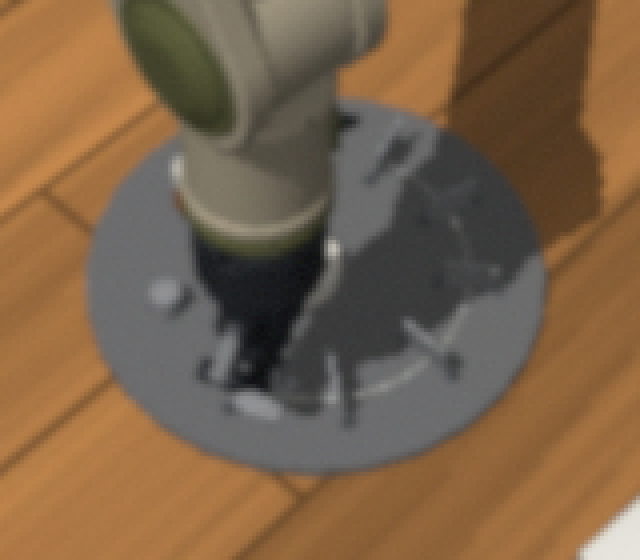

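Tab 1 now lies flat under the fingertips (about (258,403)) and tab 2 at (335,375) is still standing. Continuing the stroke.

```bash
python3 -m crank '8 5 0 0 0 0 0;7 4 0 0 0 0 0;7 6 0 0 0 0 0;6 6 0 0 0 0 0;6 6 0 0 0 0 0;5 7 0 0 0 0 0;5 7 0 0 0 0 0;4 8 0 0 0 0 0;3 8 0 0 0 0 0;3 9 0 0 0 0 0'
python3 -m crank '1 8 0 0 0 0 0;2 9 0 0 0 0 0;0 9 0 0 0 0 0;-1 8 0 0 0 0 0;-1 9 0 0 0 0 0;-2 8 0 0 0 0 0;-2 9 0 0 0 0 0;-4 8 0 0 0 0 0;-4 7 0 0 0 0 0;-5 8 0 0 0 0 0'
python3 -m crank '-5 7 0 0 0 0 0;-6 6 0 0 0 0 0;-7 6 0 0 0 0 0;-7 5 0 0 0 0 0;-7 5 0 0 0 0 0;-8 4 0 0 0 0 0;-8 3 0 0 0 0 0;-8 3 0 0 0 0 0;-9 1 0 0 0 0 0;-8 1 0 0 0 0 0'
python3 -m crank '-9 1 0 0 0 0 0;-9 -1 0 0 0 0 0;-8 -1 0 0 0 0 0;-9 -2 0 0 0 0 0;-8 -3 0 0 0 0 0;-8 -3 0 0 0 0 0;-8 -4 0 0 0 0 0;0 0 0 0 0 0 0'
python3 - <<'E'
from cell import *
import cv2
a=camera('scene')['frame'][150:290,200:360]
cv2.imwrite('pics/t2.png',cv2.resize(a,(640,560),interpolation=3)[...,::-1])
E
```

```text
time_s: 5.2
tcp_pos: [672.7, -53.6, 38.9]
eef_rot: [-3.142, 0.0, 0.337]
wrist_force: [0.0, 0.3, 0.4]
opening: -0.005
finger_force: 0.0
time_s: 6.2
tcp_pos: [656.2, 29.1, 39.0]
eef_rot: [3.141, 0.0, 0.337]
wrist_force: [0.1, -0.1, -0.8]
opening: 0.002
finger_force: 0.0
time_s: 7.2
tcp_pos: [582.7, 69.7, 39.0]
eef_rot: [3.142, 0.0, 0.337]
wrist_force: [-0.6, 0.4, -0.1]
opening: -0.005
finger_force: 0.0
time_s: 8.0
tcp_pos: [523.2, 55.8, 39.0]
eef_rot: [3.142, 0.002, 0.336]
wrist_force: [-0.1, 0.1, -0.1]
opening: 0.002
finger_force: 0.0
```

View pics/t2.png

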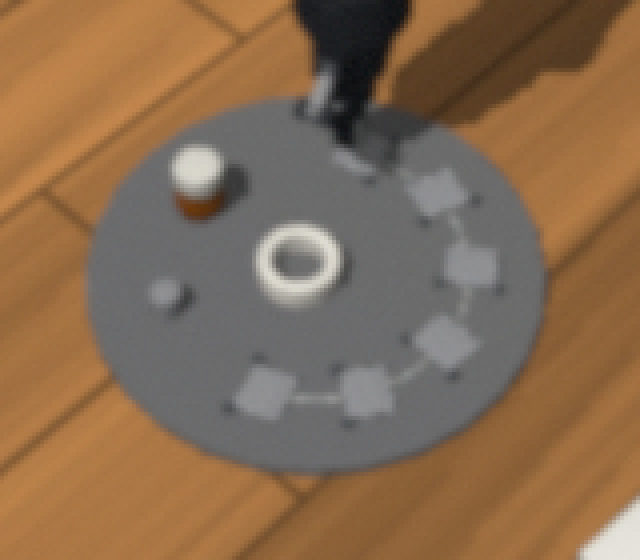

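Five tabs lie flat (around (265,390) to (438,190)). The sixth, at (355,160) under the fingers, also looks down. I'll go a little farther, then lift clear.

```bash
python3 -m crank '-7 -5 0 0 0 0 0;-7 -5 0 0 0 0 0;0 0 0 0 0 0 0;0 0 0 0 0 0 0;0 0 20 0 0 0 0;0 0 30 0 0 0 0;0 0 40 0 0 0 0;0 0 40 0 0 0 0;0 0 40 0 0 0 0;0 0 0 0 0 0 0'
python3 - <<'E'
from cell import *
import cv2
a=camera('scene')['frame'][150:290,200:360]
cv2.imwrite('pics/t3.png',cv2.resize(a,(640,560),interpolation=3)[...,::-1])
E
```

```text
time_s: 9.05
tcp_pos: [513.1, 47.2, 213.8]
eef_rot: [3.14, -0.008, 0.337]
wrist_force: [0.5, -0.1, 0.1]
opening: -0.0
finger_force: 0.0
```

View pics/t3.png

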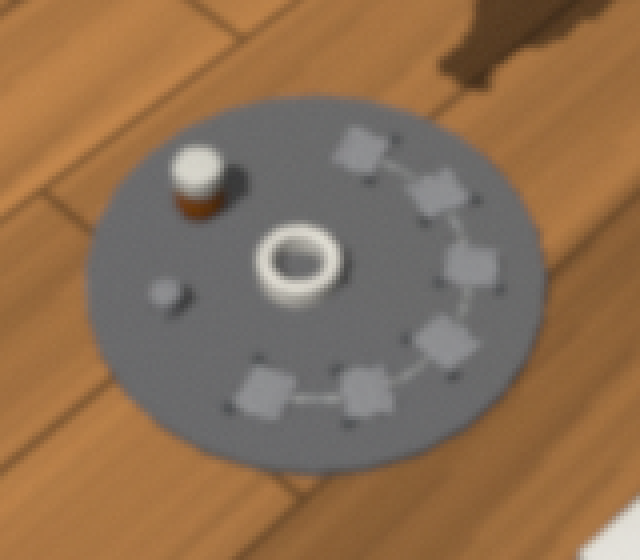

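All six tabs lie flat, (265,390) to (360,150). The gauge, tape and jar are where they were, and the arm is clear.

```bash
python3 -c "from cell import *;print(job_done())"
```

```text
the job is handed in; nothing more can be done
None
```

All six tabs were folded flat in one low stroke from the pin's end, the gauge, tape and jar look unmoved in the last picture, the arm is clear, and the job is handed in (no verdict was returned).

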